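Find the high spot of a lift cam with a dial gauge

ROBOT

A 7-joint arm with a two-finger parallel gripper is mounted at the origin on the work surface. World frame = base frame: x ahead of the robot, y to its left, z up, the work surface at z = 0. Lengths are in mm, angles in rad, forces in N, time in s.
With the tool pointing down it reaches from about 400 to 850 mm from the base axis. Payload 4.5 kg.
Tool frame: the origin (TCP) lies midway between the tips of the shut fingers; the grasp point (between the pads) lies 19 mm behind it (env.tcp_to_grasp is the distance from the TCP to the grasp point, in mm); z points along the fingers, y is the line along which they close (so a half turn about z gives the same grasp; the last joint's range is limited). The gripper opens to 85 mm and grips with 20 to 120 N. Pads are 22 mm wide; open, the fingers measure 114 mm over their backs; the gripper's body (76 mm by 85 mm) begins 54 mm behind the grasp point. The pads swing forward as they close: fully open they stand 13 mm farther back than shut.
Start: joints at [-1.092, 0.689, -0.195, 1.565, 0.157, 0.902, -0.215], TCP at [268.908, 564.219, 231.317] pointing down, gripper open.
Joint ranges: [-3.01, 3.01], [-0.46, 2.08], [-1.47, 1.51], [0.13, 2.56], [-1, 4.14], [0.04, 2.09], [-2.66, 2.66]. Speed limits (rad/s): [2.57, 2.57, 3.14, 3.14, 3.14, 3.14, 3.14].

INTERFACE

Orientations are given as a unit quaternion [x, y, z, w].
In Python, from cell import env gives the robot as it stands.
- The arm moves only by the shell command python3 -m pendant 'ROWS' [FORCE]. ROWS is JSON, a list that holds one entry, the list of rows, each a list of 7 numbers: the shift along the tool's x, y, z each as a share of 30 mm, from -1 to 1, then the turn, a rotation vector about the tool's x, y, z each as a share of 0.15 rad, from -1 to 1, then the finger opening in mm, from 0 to 85.4. In form: [[[tx, ty, tz, wx, wy, wz, hand], ...]]. A call has 1 to 10 rows; each row shifts and turns the commanded pose from where the row before left it, along the tool's axes as they then stand; what a row does not reach is not made up. A row lasts 1/8 s, in which the tool goes at most 62.5 mm and 10.7 degrees, less where a joint would pass 70% of its speed; a pose out of reach is approached as far as the arm can. A call with a number of a shift or a turn outside -1 to 1 is refused whole. A call with a gripper value outside its range is refused whole. The fingers move at their own pace and stop on an object; FORCE is the grip in N (left out, the last holds). Time passes only in rows, so rows that do not move let the fingers close. It gives the time, the measured TCP pose, the force, the opening and the grip force at its end, in the units of the state.
- env.state(): the state, without advancing time (a new reading comes with each control period).
- env.camera(name): name is "scene" or "top"; returns a dict with "pixels" (384x512x3 uint8, red, green, blue), "fx", "fy", "cx", "cy" (pixels), "D" ([k1, k2, p1, p2, k3] as OpenCV has them; the pictures are not rectified), "eye" and "orientation" of the camera in the world. Camera axes: x right, y down, z forward; pixel columns grow to the right and rows downward; lengths in mm; the calibration is good to about 2 mm. A picture is of the moment at which its call begins. There is no depth.
- env.sign_off(): hands the job in; it is judged then, once.
The state is a dict: "clock": time; "q": joint angles; "qd": joint speeds; "joint_efforts": joint torques, N m; "position": TCP position; "tcp_rot": TCP orientation; "force": force on the tool from outside, world axes, zero at the start; "torque": the same for the moment, N m; "grip_width": opening from 0.0 (shut) to 1.0 (fully open); "finger_force": force on a finger pad.
Only numpy, scipy, OpenCV 4.12 (cv2) and the standard library are available. Lean on these libraries where they do the work, as an engineer would, in place of code of your own. Each camera call takes 0.05 s, during which the arm holds its last target. There are 200 camera calls.

TASK

On the checking stand, slide the dial gauge slowly and fully home against its red stop by the orange post, so that its sprung plunger bears on the black cam. Then turn the cam wheel by its round knob, with a light hand that neither squeezes nor leans on it, and watch the needle swing: leave the cam's high spot facing the plunger, where the needle reads its highest. Let go with the gauge still home, and the loose bush and clamp knob on the stand undisturbed.

Things in the scene. Friction and masses are not known exactly. Their poses are not given: they have to be found in the camera images.
- stand: checking stand: fixed aluminium plate 200 x 420 x 12 mm; origin at the centre of its underside on the bench, z up, y along its length. The wheel's upright axis is at its (0, -120 mm). The gauge slides along its y; -y is towards the wheel, up to a red stop block at y = -47 mm. The plunger lies at x = 0, 63 mm above the bench, and points along -y at the wheel's axis
- wheel: steel wheel with a knob on top; it only turns about its z (either way, no limit, 0.06 N m friction, stays where left). Origin on the axis 50 mm above the bench, z up. Clamped on it, 5 to 21 mm above the origin, is a black cam disc of 45 mm radius, 5 mm off the axis: edge 40 mm out at the low spot, 50 mm at the high spot opposite. The cam's angle on the wheel is unknown each time; it does not slip
- knob (a point): point on the wheel's axis at gripping height, 116 mm above the bench; the knob is a plain upright aluminium cylinder of 36 mm diameter, from 81 to 135 mm above the bench. A total finger force or lean of more than 60 N is too much for it: a grip of 10 to 20 N is plenty
- gauge (a joint): slide of the dial gauge carriage (m): 0 pulled back, 0.040 fully home against the red stop; grows towards the wheel. About 7 N of friction holds it where it is left; near home the plunger's spring adds up to 5 N. Not to be slid faster than 0.2 m/s
- handle (a point): point on the axis of the orange upright post by which the gauge is slid, 108 mm above the bench; the post is 18 mm in diameter and its top is 17 mm above this point. It stands 70 mm behind (+y of the stand) the centre of the dial, a drum of 80 mm diameter with its face 82 mm above the bench
- plunger (a joint): travel of the gauge's sprung plunger into the gauge (m): 0 free, 0.014 at most; 2 N free, 5 N at 12 mm. With the gauge home it is about 1.6 mm at the cam's low spot and about 11.5 mm at its high spot.
- needle (a joint): angle of the red needle on the white dial, clockwise from above (rad): 0 points along the stand's -y, towards the wheel; it turns 0.3 rad for each mm of plunger travel. With the gauge home it swings between about 0.5 at the low spot and about 3.45 at the high spot.
- bush: loose brass bush, 32 mm diameter, 18 mm tall, standing on the stand's plate; not to be moved
- clamp_knob: loose black clamp knob, 36 mm across, 28 mm tall, standing on the stand's plate; not to be moved
- tip (a point): tip of the plunger, a brass ball of 9 mm diameter; the point where it bears on the cam's edge. Bearing on the high spot it is 49.5 mm from the wheel's axis (at y = -70.5 mm of the stand), on the low spot 39.5 mm

How it is judged:
By the outcome, as a careful person would: the job done as asked, in the order asked, and still so for the second after the job is handed in, with the robot touching nothing.
It also fails if it takes over 72 s, if anything falls off the work surface, if the arm or the gripper's body presses on something with over 40 N, if the wrist force passes 120 N, or if a joint passes its speed limit or range.

## Working session

There is one attempt and no reset: what is moved stays moved. The work goes in short steps, Python scripts to look and compute and a shell command to move; the robot and the scene stay as the last step left them, time stands still between calls to the robot, and variables do not carry over. Pictures are saved under pics/ and viewed, at most 10 in all, crops included, and the job is handed in when it is done.

```bash
ls; mkdir -p pics; python3 - <<'E'
from cell import env
import cv2,numpy as np
s=env.state();print(s)
for n in("scene","top"):
    c=env.camera(n);cv2.imwrite(f"pics/{n}0.png",c["pixels"][:,:,::-1])
    print({k:c[k] for k in c if k!="pixels"})
E
```

```text
pics
{'clock': 0.0, 'q': array([-1.09218192,  0.69003136, -0.194499  ,  1.56637943,  0.15730336,
        0.90247478, -0.21508798]), 'qd': array([ 0.00175461,  0.00036118, -0.00136645,  0.00279314,  0.00067349,
       -0.00017925,  0.00169387]), 'joint_efforts': array([-3.69884874e-04, -5.39607811e+01, -1.26612950e+00, -1.58544052e+01,
        9.14687058e-03,  9.70217516e-03, -1.71866719e-05]), 'position': array([268.69894647, 563.5557234 , 230.44466842]), 'tcp_rot': array([ 2.20533548e-01,  9.75378926e-01, -9.40495317e-04, -1.39170807e-04]), 'force': array([ 1.16744712, -0.82638886,  0.33480972]), 'torque': array([ 0.02003286, -0.0083062 ,  0.03472937]), 'finger_force': 0.0, 'grip_width': 0.9971092563317553}
{'fx': 420.90518285203433, 'fy': 420.90518285203433, 'cx': 247.25666624687898, 'cy': 185.08748662262042, 'D': array([-0.08549701,  0.        ,  0.        ,  0.        ,  0.        ]), 'eye': array([1038.41562364, -128.76999602,  534.47382405]), 'orientation': array([ 0.73875495,  0.53516048, -0.24128101, -0.33110098])}
{'fx': 351.64237328528435, 'fy': 351.64237328528435, 'cx': 263.10641299056067, 'cy': 190.62860964577513, 'D': array([-0.09723846,  0.        ,  0.        ,  0.        ,  0.        ]), 'eye': array([436.51524066,  28.91875163, 753.40406696]), 'orientation': array([ 0.71323436, -0.69551236,  0.05571718, -0.06674505])}
```

View pics/scene0.png

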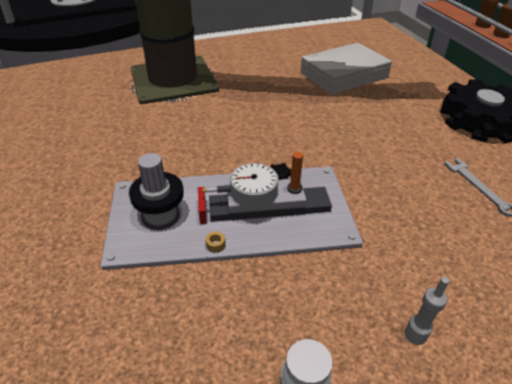

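View pics/top0.png

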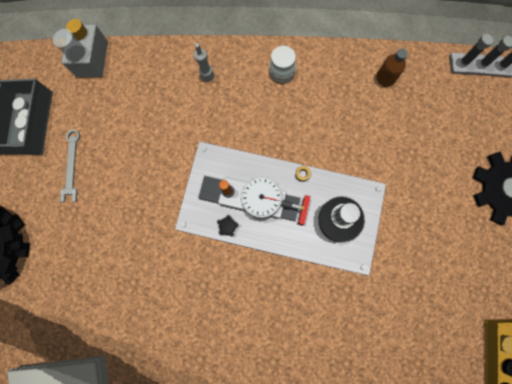

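The scene picture shows the stand, with the knob at about (150,165), the dial at (254,180) and the post at (296,170). In the top picture the post is at (225,187), the dial at (262,197), the knob at (347,213), the bush at (303,173) and the clamp knob at (228,226).

```bash
cat > h.py <<'E'
from cell import env
import cv2,numpy as np
from scipy.spatial.transform import Rotation as R
def cast(c,uv,z):
    uv=np.asarray(uv,float).reshape(-1,1,2)
    K=np.array([[c["fx"],0,c["cx"]],[0,c["fy"],c["cy"]],[0,0,1]])
    n=cv2.undistortPoints(uv,K,c["D"]).reshape(-1,2)
    d=R.from_quat(c["orientation"]).apply(np.c_[n,np.ones(len(n))])
    return c["eye"]+d*((z-c["eye"][2])/d[:,2])[:,None]
def proj(c,P):
    K=np.array([[c["fx"],0,c["cx"]],[0,c["fy"],c["cy"]],[0,0,1]])
    r=R.from_quat(c["orientation"]).inv()
    return cv2.projectPoints(np.atleast_2d(np.asarray(P,float)),r.as_rotvec(),r.apply(-c["eye"]),K,c["D"])[0].reshape(-1,2)
def big(m,box=None):
    m=m.astype(np.uint8)
    if box: 
        k=np.zeros_like(m);x0,y0,x1,y1=box;k[y0:y1,x0:x1]=1;m=m*k
    n,l,s,ce=cv2.connectedComponentsWithStats(m)
    i=1+np.argmax(s[1:,4]);return l==i,ce[i],s[i]
E
python3 - <<'E'
from h import *
c=env.camera("top");p=c["pixels"];h=cv2.cvtColor(p,cv2.COLOR_RGB2HSV)
m,ce,s=big((h[...,1]<40)&(h[...,2]>120),(160,130,400,285))
ct=max(cv2.findContours(m.astype(np.uint8),0,1)[0],key=cv2.contourArea).reshape(-1,2)
w=cast(c,ct,12)[:,:2].astype(np.float32)
r=cv2.minAreaRect(w);print("plate",r,cv2.boxPoints(r))
m,ce,s=big((h[...,0]<14)&(h[...,1]>170)&(h[...,2]>90),(210,170,240,205));print("post",ce,s,cast(c,ce,120))
m,ce,s=big(((h[...,0]<6)|(h[...,0]>174))&(h[...,1]>170),(290,190,320,230));print("stop",ce,s,cast(c,ce,75))
big_=cv2.resize(p[150:260,170:400],None,fx=3.4,fy=3.4,interpolation=2)
cv2.imwrite("pics/t1.png",big_[:,:,::-1])
E
```

```text
plate ((533.588623046875, 3.1209869384765625), (418.4209899902344, 199.26629638671875), 78.19540405273438) [[ 393.2635  -181.2825 ]
 [ 588.3155  -222.0473 ]
 [ 673.91376  187.52448]
 [ 478.86176  228.28928]]
post [223.6        185.14545455] [220 181   9   9  55] [[555.83284741 113.21584791 120.        ]]
stop [303.66336634 210.38613861] [299 197  10  27 101] [[518.20320551 -38.56730055  75.        ]]
```

View pics/t1.png

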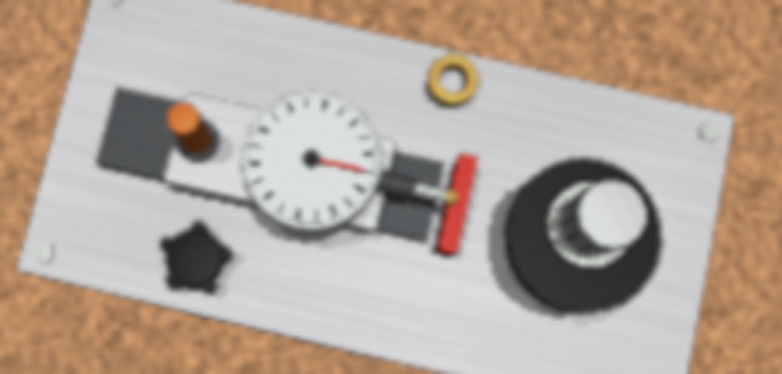

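The crop shows the needle near 0, the post top at crop (184,118), the knob top at (612,213), and the cam offset to the lower left of the knob. Next I'll work out the key points and turn the tool to line up with the stand.

```bash
cat >> h.py <<'E'
O=np.array([533.6,3.1]);Y=np.array([.2047,.9788]);X=np.array([.9788,-.2047])
def S(x,y,z): return np.r_[O+x*X+y*Y,z]
def st(P): P=np.atleast_2d(P)[:,:2]-O; return np.c_[P@X,P@Y].round(1)
def delta(T):
    s=env.state();M=R.from_quat(s["tcp_rot"]);y=M.as_matrix()[:,1]
    print("pos",s["position"].round(1),"stand",st(s["position"]),"z",M.as_matrix()[:,2].round(3),"ang of tool y in stand(deg from +y, ccw)",np.degrees(np.arctan2(-(y[:2]@X),y[:2]@Y)).round(2))
    print("units(30mm):",(M.inv().apply(np.asarray(T)-s["position"])/30).round(3),"F",s["force"].round(1),"fing",s["finger_force"],s["grip_width"],"q7",s["q"][6].round(2),"t",s["clock"])
E
python3 -m pendant '[[[0,0,1,0,0,-0.8,50],[0,0,1,0,0,-0.8,50],[0,0,0,0,0,0,50]]]' 20
python3 - <<'E'
from h import *
c=env.camera("top");p=c["pixels"]
print("knob",st(cast(c,[350,212.6],135)),"post",st(cast(c,[224.1,184.7],125)),"dial",st(cast(c,[170+311/3.4,150+158/3.4],82)))
h=cv2.cvtColor(p,cv2.COLOR_RGB2HSV)
m,ce,s=big(h[...,2]<60,(305,190,370,250))
ct=max(cv2.findContours(m.astype(np.uint8),0,1)[0],key=cv2.contourArea).reshape(-1,2)
w=cast(c,ct,71)[:,:2];print("cam",[st(cv2.minEnclosingCircle(w.astype(np.float32))[0]),cv2.minEnclosingCircle(w.astype(np.float32))[1]])
print("bush/clamp",st(cast(c,[[303,173]],30)),st(cast(c,[[228,226]],40)))
delta(S(0,111.5,165))
E
```

```text
clock: 0.52
position: [268.3, 562.1, 169.0]
tcp_rot: [0.103, 0.995, -0.003, -0.001]
force: [0.0, 0.4, 0.1]
grip_width: 0.584
finger_force: 0.0
knob [[  -0.  -120.6]] post [[ -0.6 110.8]] dial [[ 0.3 41.7]]
cam [array([[  -6.4, -118. ]]), 44.05965805053711]
bush/clamp [[ 76.8 -29.1]] [[-68.   96.1]]
pos [268.7 563.6 170.7] stand [[-374.   494.4]] z [-0.001 -0.002 -1.   ] ang of tool y in stand(deg from +y, ccw) -0.05
units(30mm): [-12.478 -12.752   0.209] F [-0.6  0.3  0.5] fing 0.0 0.5876135826782529 q7 -0.05 t 0.575
```

```bash
python3 -m pendant '[[[-0.96,-0.98,0,0,0,0,50],[-0.96,-0.98,0,0,0,0,50],[-0.96,-0.98,0,0,0,0,50],[-0.96,-0.98,0,0,0,0,50],[-0.96,-0.98,0,0,0,0,50],[-0.96,-0.98,0,0,0,0,50],[-0.96,-0.98,0,0,0,0,50]]]' >/dev/null
python3 -m pendant '[[[-0.96,-0.98,0,0,0,0,50],[-0.96,-0.98,0,0,0,0,50],[-0.96,-0.98,0,0,0,0,50],[-0.96,-0.98,0,0,0,0,50],[-0.96,-0.98,0,0,0,0,50],[-0.96,-0.98,0,0,0,0,50],[0,0,0,0,0,0,50],[0,0,0,0,0,0,50]]]'
python3 -c "
from h import *
delta(S(-0.3,111.2,92))"
```

```text
clock: 2.45
position: [558.2, 114.7, 172.4]
tcp_rot: [0.103, 0.995, 0.001, 0.001]
force: [-0.7, 0.2, 0.2]
grip_width: 0.585
finger_force: 0.0
pos [558.2 114.7 172.4] stand [[  1.3 114.3]] z [ 0.002  0.001 -1.   ] ang of tool y in stand(deg from +y, ccw) 0.02
units(30mm): [ 0.057 -0.108  2.681] F [-0.7  0.2  0.2] fing 0.0 0.5846257610511773 q7 0.75 t 2.45
```

```bash
python3 -m pendant '[[[0.06,-0.1,0.5,0,0,0,50],[0,0,0.6,0,0,0,50],[0,0,0.6,0,0,0,50],[0,0,0.5,0,0,0,50],[0,0,0.5,0,0,0,50],[0,0,0,0,0,0,50]]]'
python3 - <<'E'
from h import *
delta(S(-0.3,111.2,92))
c=env.camera("scene");u=c["pixels"][130:260,100:360]
c2=env.camera("top");v=c2["pixels"][130:260,150:410]
cv2.imwrite("pics/a1.png",cv2.resize(np.vstack([u,v])[:,:,::-1],None,fx=2.3,fy=2.3,interpolation=2))
E
```

```text
clock: 3.2
position: [554.6, 111.5, 89.3]
tcp_rot: [0.102, 0.995, -0.0, -0.001]
force: [0.5, -0.1, -0.0]
grip_width: 0.585
finger_force: 0.0
pos [554.6 111.5  89.3] stand [[ -1.7 110.4]] z [-0.002 -0.001 -1.   ] ang of tool y in stand(deg from +y, ccw) 0.11
units(30mm): [-0.045  0.026 -0.089] F [ 0.5 -0.1 -0. ] fing 0.0 0.5845053024358362 q7 0.69 t 3.2
```

View pics/a1.png

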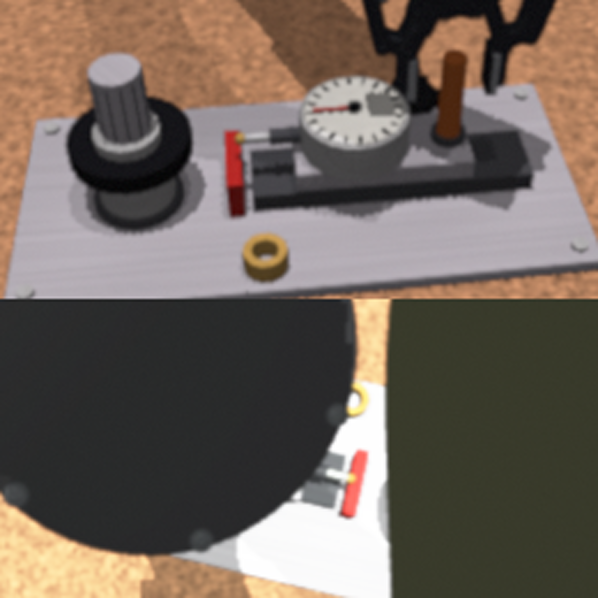

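The scene view shows the fingers straddling the orange post (crop x 412 and 493, post at 453). I'll close them gently.

```bash
python3 -m pendant '[[[0,0,-0.08,0,0,0,30],[0,0,0,0,0,0,24],[0,0,0,0,0,0,20],[0,0,0,0,0,0,14],[0,0,0,0,0,0,14],[0,0,0,0,0,0,10],[0,0,0,0,0,0,10]]]' 30
python3 -c "
from h import *
delta(S(-0.3,71.2,92))"
```

```text
clock: 4.18
position: [556.1, 112.5, 93.3]
tcp_rot: [0.102, 0.995, 0.001, 0.001]
force: [-0.6, 2.9, 6.0]
grip_width: 0.2
finger_force: 29.2
pos [556.1 112.5  93.3] stand [[ -0.4 111.7]] z [ 0.002  0.002 -1.   ] ang of tool y in stand(deg from +y, ccw) 0.12
units(30mm): [-0.    -1.351  0.042] F [-0.6  2.9  6. ] fing 29.238332211971283 0.19997580037624546 q7 0.69 t 4.175
```

```bash
python3 -m pendant '[[[0,-0.12,0,0,0,0,10],[0,-0.12,0,0,0,0,10],[0,-0.12,0,0,0,0,10],[0,-0.12,0,0,0,0,10],[0,-0.12,0,0,0,0,10],[0,-0.12,0,0,0,0,10],[0,-0.12,0,0,0,0,10],[0,-0.12,0,0,0,0,10],[0,-0.12,0,0,0,0,10],[0,-0.12,0,0,0,0,10]]]'
python3 -c "
from h import *
delta(S(-0.3,71.2,92))"
```

```text
clock: 5.42
position: [549.5, 80.7, 93.4]
tcp_rot: [0.101, 0.995, 0.004, 0.002]
force: [0.6, 9.9, 3.2]
grip_width: 0.2
finger_force: 29.5
pos [549.5  80.7  93.4] stand [[-0.4 79.2]] z [ 0.004  0.007 -1.   ] ang of tool y in stand(deg from +y, ccw) 0.26
units(30mm): [-0.    -0.266  0.044] F [0.6 9.9 3.2] fing 29.52372372150421 0.19986108838550157 q7 0.73 t 5.425
```

```bash
python3 -m pendant '[[[0,-0.1,0,0,0,0,10],[0,-0.1,0,0,0,0,10],[0,-0.08,0,0,0,0,10],[0,0,0,0,0,0,10]]]'
python3 -m pendant '[[[0,-0.06,0,0,0,0,10],[0,0,0,0,0,0,10]]]'
python3 -m pendant '[[[0,-0.06,0,0,0,0,10],[0,0,0,0,0,0,10]]]'
python3 -c "
from h import *
delta(S(-0.3,71.2,92))"
```

```text
clock: 5.92
position: [548.6, 76.5, 93.4]
tcp_rot: [0.099, 0.995, 0.006, 0.002]
force: [2.4, 15.8, 0.4]
grip_width: 0.202
finger_force: 30.1
clock: 6.18
position: [548.6, 76.5, 93.5]
tcp_rot: [0.099, 0.995, 0.008, 0.003]
force: [2.6, 18.3, -1.3]
grip_width: 0.195
finger_force: 30.5
clock: 6.42
position: [548.6, 76.4, 93.5]
tcp_rot: [0.098, 0.995, 0.009, 0.003]
force: [3.6, 20.8, -1.9]
grip_width: 0.198
finger_force: 31.0
pos [548.6  76.4  93.5] stand [[-0.3 74.8]] z [ 0.008  0.017 -1.   ] ang of tool y in stand(deg from +y, ccw) 0.56
units(30mm): [ 0.002 -0.122  0.047] F [ 3.6 20.8 -1.9] fing 31.010224521160126 0.19825677778937464 q7 0.74 t 6.425
```

```bash
python3 -m pendant '[[[0,-0.1,0,0,0,0,10],[0,-0.06,0,0,0,0,10],[0,0,0,0,0,0,10]]]'
python3 - <<'E'
from h import *
delta(S(-0.3,71.2,92))
c=env.camera("scene");print("proj carriage-level stop",proj(c,[S(0,-47,40),S(0,2,82),S(0,-70,63)]).round(1))
u=c["pixels"][140:250,110:350]
cv2.imwrite("pics/a2.png",cv2.resize(u[:,:,::-1],None,fx=3.3,fy=3.3,interpolation=2))
E
```

```text
clock: 6.8
position: [548.7, 76.4, 93.5]
tcp_rot: [0.096, 0.995, 0.012, 0.004]
force: [3.9, 28.8, -7.0]
grip_width: 0.202
finger_force: 33.4
pos [548.7  76.4  93.5] stand [[-0.3 74.8]] z [ 0.011  0.023 -1.   ] ang of tool y in stand(deg from +y, ccw) 0.75
units(30mm): [ 0.003 -0.122  0.048] F [ 3.9 28.8 -7. ] fing 33.36803823709488 0.2021893656886386 q7 0.75 t 6.8
proj carriage-level stop [[201.8 201.1]
 [229.8 180.3]
 [186.9 192.1]]
```

View pics/a2.png

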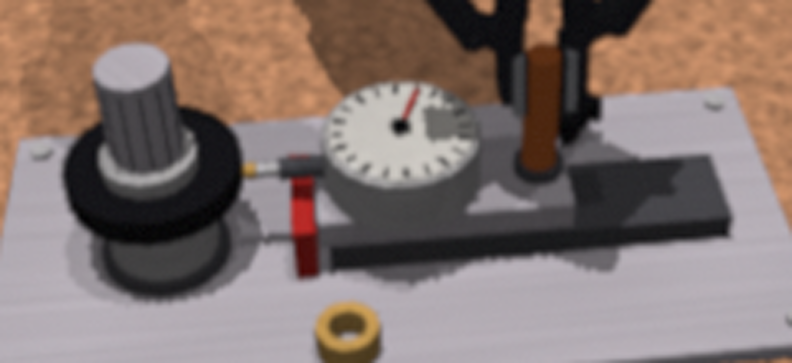

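The carriage sits against the red stop at crop (315,215), and the needle points to about (415,90). I'll quantify the dial position and the needle angle.

```bash
cat >> h.py <<'E'
def needle(c,save=None):
    p=c["pixels"].astype(int);r,g,b=p[...,0],p[...,1],p[...,2]
    cy=[-1.8] if False else None
    # rectify dial face onto a stand-aligned 10 px/mm... plane patch, 4 px/mm, up = -y, right = -x (seen from above)
    N=400;D=2.0
    g_=np.array([[-42,44],[42,44],[42,-40],[-42,-40]],float)
    q=proj(c,[S(x,y+D,82) for x,y in g_]).astype(np.float32)
    dst=np.array([[( -x+42)/84*N,(y+40)/84*N] for x,y in g_],np.float32)
    im=cv2.warpPerspective(c["pixels"],cv2.getPerspectiveTransform(q,dst),(N,N),flags=cv2.INTER_CUBIC)
    im_=im.astype(int);red=((im_[...,0]-np.maximum(im_[...,1],im_[...,2]))>60)
    h=cv2.cvtColor(im,cv2.COLOR_RGB2HSV)
    wh=(h[...,1]<70)&(h[...,2]>100)
    if save: cv2.imwrite(save,im[:,:,::-1])
    k=np.zeros_like(red);cv2_=np.zeros((N,N),np.uint8);cv2.circle(cv2_,(200,200),150,1,-1);red&=cv2_>0
    m,ce,s=big(red);dk=(h[...,2]<60)&(cv2_>0);m2=None
    k=np.zeros((N,N),bool);k[140:260,140:260]=True
    hub=big(dk&k)[1] if (dk&k).any() else None
    ys,xs=np.nonzero(m);v=cv2.fitLine(np.c_[xs,ys].astype(np.float32),cv2.DIST_HUBER,0,.01,.01).ravel()
    d=v[:2]; 
    if hub is not None and d@(ce-hub)<0:d=-d
    return np.arctan2(d[0],-d[1])%(2*np.pi), (None if hub is None else np.arctan2(ce[0]-hub[0],-(ce[1]-hub[1]))%(2*np.pi)), m.sum(),hub
E
python3 - <<'E'
from h import *
c=env.camera("scene")
print("dial now",st(cast(c,[231.5,178.2],82)),"knob", st(cast(c,[110+133/3.3,140+68/3.3],135)))
print(needle(c,"pics/n1.png"))
E
```

```text
dial now [[-4.9  5.2]] knob [[   1.2 -119.3]]
(np.float32(1.9346412), np.float64(1.9336409045420364), np.int64(757), array([228.83349012, 201.59830668]))
```

View pics/n1.png

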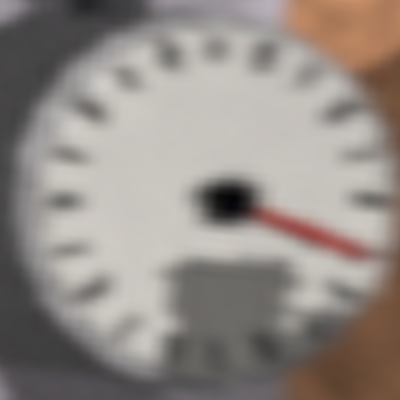

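```bash
python3 -m pendant '[[[0,0.12,0,0,0,0,10],[0,0.08,0,0,0,0,10],[0,0,0,0,0,0,10]]]'
python3 -m pendant '[[[0,0.05,0,0,0,0,10],[0,0,0,0,0,0,10]]]'
```

```text
clock: 7.28
position: [548.6, 76.4, 93.5]
tcp_rot: [0.098, 0.995, 0.008, 0.003]
force: [3.2, 19.8, -2.5]
grip_width: 0.197
finger_force: 30.7
clock: 7.52
position: [548.6, 76.4, 93.4]
tcp_rot: [0.099, 0.995, 0.007, 0.003]
force: [1.6, 16.5, -0.8]
grip_width: 0.203
finger_force: 30.3
```

```bash
python3 -m pendant '[[[0,0.1,0,0,0,0,10],[0,0.05,0,0,0,0,10],[0,0,0,0,0,0,10]]]'
python3 -m pendant '[[[0,0,0,0,0,0,18],[0,0,0,0,0,0,24],[0,0,0,0,0,0,34],[0,0,0,0,0,0,45],[0,0,0,0,0,0,50],[0,0,0,0,0,0,50]]]' 20
python3 -c "
from h import *
delta(S(0,74.8,93));print(needle(env.camera('scene')))"
```

```text
clock: 7.9
position: [548.6, 76.5, 93.4]
tcp_rot: [0.1, 0.995, 0.004, 0.002]
force: [0.4, 10.0, 2.9]
grip_width: 0.2
finger_force: 29.7
clock: 8.65
position: [547.0, 70.9, 92.6]
tcp_rot: [0.102, 0.995, -0.0, -0.0]
force: [-0.4, 0.3, 0.7]
grip_width: 0.583
finger_force: 0.0
pos [547.   70.9  92.6] stand [[-0.8 69.1]] z [-0. -0. -1.] ang of tool y in stand(deg from +y, ccw) 0.05
units(30mm): [-0.027  0.191 -0.014] F [-0.4  0.3  0.7] fing 0.0 0.5829864998403277 q7 0.74 t 8.65
(np.float32(1.8831227), np.float64(1.9069719625885257), np.int64(661), array([229.49294533, 202.59611993]))
```

```bash
python3 -m pendant '[[[0,0.18,0,0,0,0,55],[0,0,-0.7,0,0,0,55],[0,0,-0.9,0,0,0,60],[0,0,-1,0,0,0,60],[0,-0.8,-0.4,0,0,0,60],[0,-1,0,0,0,0,60],[0,-1,0,0,0,0,60],[0,-1,0,0,0,0,60],[0,-1,0,0,0,0,60],[0,-1,0,0,0,0,60]]]' >/dev/null
python3 -m pendant '[[[0,-0.6,0,0,0,0,60],[0,0,0,0,0,0,60],[0,0,0,0,0,0,60]]]'
python3 -c "
from h import *
delta(S(0.3,-120.2,97));print(needle(env.camera('scene')))"
```

```text
clock: 10.32
position: [509.7, -109.6, 182.8]
tcp_rot: [0.101, 0.995, 0.001, 0.0]
force: [0.4, 0.6, -0.4]
grip_width: 0.703
finger_force: 0.0
pos [ 509.7 -109.6  182.8] stand [[  -0.3 -115.2]] z [ 0.001  0.001 -1.   ] ang of tool y in stand(deg from +y, ccw) 0.19
units(30mm): [-0.017 -0.169  2.86 ] F [ 0.4  0.6 -0.4] fing 0.0 0.7027846080441903 q7 1.1 t 10.325
(np.float32(1.8988904), np.float64(1.9120837221039082), np.int64(871), array([228.86053412, 201.44807122]))
```

```bash
python3 -m pendant '[[[-0.02,-0.17,0,0,0,-1,60],[0,0,0,0,0,-1,60],[0,0,0,0,0,-1,60],[0,0,0,0,0,-1,60],[0,0,0.5,0,0,0,60],[0,0,0.6,0,0,0,60],[0,0,0,0,0,0,60]]]'
python3 -c "
from h import *
delta(S(0.3,-120.2,97))"
```

```text
clock: 11.25
position: [507.5, -115.7, 148.0]
tcp_rot: [-0.196, 0.981, 0.001, -0.002]
force: [-0.8, 0.2, -1.2]
grip_width: 0.702
finger_force: 0.0
pos [ 507.5 -115.7  148. ] stand [[  -1.2 -121.6]] z [-0.004  0.001 -1.   ] ang of tool y in stand(deg from +y, ccw) 34.41
units(30mm): [-0.073  0.008  1.701] F [-0.8  0.2 -1.2] fing 0.0 0.7015507166577852 q7 1.51 t 11.25
```

```bash
python3 -m pendant '[[[-0.04,0,0.4,0,0,0,60],[0,0,0.4,0,0,0,60],[0,0,0.4,0,0,0,60],[0,0,0.4,0,0,0,60],[0,0,0.1,0,0,0,60],[0,0,0,0,0,0,60],[0,0,0,0,0,0,60]]]'
python3 - <<'E'
from h import *
delta(S(0.3,-120.2,97))
c=env.camera("scene");print(needle(c))
u=c["pixels"][100:250,90:350]
cv2.imwrite("pics/a3.png",cv2.resize(u[:,:,::-1],None,fx=3,fy=3,interpolation=2))
E
```

```text
clock: 12.12
position: [510.1, -116.0, 99.0]
tcp_rot: [-0.196, 0.981, -0.0, 0.0]
force: [-0.4, 0.2, -0.8]
grip_width: 0.703
finger_force: 0.0
pos [ 510.1 -116.    99. ] stand [[   1.4 -121.4]] z [ 0.001  0.    -1.   ] ang of tool y in stand(deg from +y, ccw) 34.45
units(30mm): [0.008 0.053 0.067] F [-0.4  0.2 -0.8] fing 0.0 0.7030508938163652 q7 1.44 t 12.125
(np.float32(1.9008301), np.float64(1.9123031850249992), np.int64(931), array([228.73948718, 201.2974359 ]))
```

View pics/a3.png

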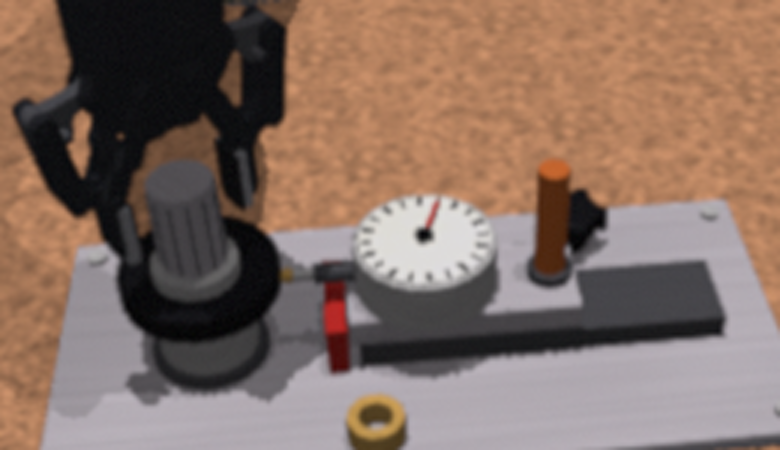

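The fingers straddle the knob at crop (185,210). The gauge is still at the stop and the needle still reads about 1.9. I'll close lightly.

```bash
python3 -m pendant '[[[0,0.05,0.05,0,0,0,50],[0,0,0,0,0,0,44],[0,0,0,0,0,0,40],[0,0,0,0,0,0,37],[0,0,0,0,0,0,35],[0,0,0,0,0,0,35],[0,0,0,0,0,0,34]]]' 20
python3 -c "
from h import *
delta(S(0.3,-120.2,97))"
```

```text
clock: 13.05
position: [509.1, -114.2, 97.3]
tcp_rot: [-0.196, 0.981, 0.0, 0.0]
force: [-0.5, 1.9, 4.7]
grip_width: 0.416
finger_force: 20.1
pos [ 509.1 -114.2   97.3] stand [[ 1.000e-01 -1.199e+02]] z [-0.  0. -1.] ang of tool y in stand(deg from +y, ccw) 34.48
units(30mm): [ 0.    -0.013  0.01 ] F [-0.5  1.9  4.7] fing 20.07355570793152 0.41622515875400096 q7 1.43 t 13.05
```

```bash
python3 -m pendant '[[[0,0,0,0,0,0.5,34],[0,0,0,0,0,0.5,34],[0,0,0,0,0,0.5,34],[0,0,0,0,0,0.5,34],[0,0,0,0,0,0,34],[0,0,0,0,0,0,34]]]'
python3 -c "
from h import *
delta(S(0.3,-120.2,97));print(needle(env.camera('scene')))"
```

```text
clock: 13.8
position: [509.2, -114.4, 97.3]
tcp_rot: [-0.048, 0.999, 0.0, -0.0]
force: [-1.9, 1.8, 5.4]
grip_width: 0.417
finger_force: 20.4
pos [ 509.2 -114.4   97.3] stand [[ 1.0e-01 -1.2e+02]] z [-0.  0. -1.] ang of tool y in stand(deg from +y, ccw) 17.32
units(30mm): [-0.003 -0.007  0.01 ] F [-1.9  1.8  5.4] fing 20.360452830791473 0.416675835233418 q7 1.23 t 13.8
(np.float32(2.3381667), np.float64(2.352164033404301), np.int64(1047), array([228.61561562, 201.74874875]))
```

```bash
P='from h import *
delta(S(0.3,-120.2,97));print(needle(env.camera("scene")))'
python3 -m pendant '[[[0,0,0,0,0,0.6,34],[0,0,0,0,0,0.6,34],[0,0,0,0,0,0.6,34],[0,0,0,0,0,0.6,34],[0,0,0,0,0,0.6,34],[0,0,0,0,0,0.6,34],[0,0,0,0,0,0.6,34],[0,0,0,0,0,0.6,34],[0,0,0,0,0,0,34],[0,0,0,0,0,0,34]]]' >/dev/null; python3 -c "$P"
python3 -m pendant '[[[0,0,0,0,0,0.6,34],[0,0,0,0,0,0.6,34],[0,0,0,0,0,0.6,34],[0,0,0,0,0,0.6,34],[0,0,0,0,0,0.6,34],[0,0,0,0,0,0.4,34],[0,0,0,0,0,0,34],[0,0,0,0,0,0,34]]]' >/dev/null; python3 -c "$P"
```

```text
pos [ 509.1 -114.7   97.3] stand [[ 1.000e-01 -1.203e+02]] z [-0.  0. -1.] ang of tool y in stand(deg from +y, ccw) -23.89
units(30mm): [-0.003  0.005  0.01 ] F [-1.6  1.8  4.8] fing 20.364122092723846 0.4128088238393261 q7 0.76 t 15.1
(np.float32(3.2490559), np.float64(3.226867193139794), np.int64(668), array([228.30864198, 201.45576132]))
pos [ 509.  -114.8   97.3] stand [[   0.  -120.5]] z [-0.001 -0.    -1.   ] ang of tool y in stand(deg from +y, ccw) -53.13
units(30mm): [0.002 0.013 0.01 ] F [-2.9  0.7  5.8] fing 20.38609027862549 0.40982004168101993 q7 0.45 t 16.15
(np.float32(3.4497886), np.float64(3.4410012741957217), np.int64(746), array([228.23343527, 201.46279307]))
```

```bash
P='from h import *
delta(S(0.3,-120.2,97));print([needle(env.camera("scene"))[:2] for i in range(3)])'
python3 -m pendant '[[[0,0,0,0,0,0.6,34],[0,0,0,0,0,0.6,34],[0,0,0,0,0,0.6,34],[0,0,0,0,0,0.6,34],[0,0,0,0,0,0.6,34],[0,0,0,0,0,0.6,34],[0,0,0,0,0,0.2,34],[0,0,0,0,0,0,34],[0,0,0,0,0,0,34]]]' >/dev/null; python3 -c "$P"
```

```text
pos [ 508.7 -114.9   97.3] stand [[  -0.2 -120.6]] z [-0.001  0.    -1.   ] ang of tool y in stand(deg from +y, ccw) -85.77
units(30mm): [0.013 0.019 0.01 ] F [-3.8  1.2  4.9] fing 20.44364869594574 0.41700349551115135 q7 0.12 t 17.325
[(np.float32(3.1904538), np.float64(3.207894652771314)), (np.float32(3.1900296), np.float64(3.208140920723285)), (np.float32(3.1910124), np.float64(3.207297556007641))]
```

```bash
P='from h import *
delta(S(0.3,-120.2,97));print([needle(env.camera("scene"))[:2] for i in range(2)])'
python3 -m pendant '[[[0,0,0,0,0,-0.6,34],[0,0,0,0,0,-0.6,34],[0,0,0,0,0,-0.6,34],[0,0,0,0,0,-0.6,34],[0,0,0,0,0,-0.6,34],[0,0,0,0,0,-0.6,34],[0,0,0,0,0,-0.6,34],[0,0,0,0,0,-0.6,34],[0,0,0,0,0,0,34],[0,0,0,0,0,0,34]]]' >/dev/null; python3 -c "$P"
```

```text
pos [ 509.  -114.8   97.3] stand [[   0.  -120.4]] z [-0. -0. -1.] ang of tool y in stand(deg from +y, ccw) -44.44
units(30mm): [-0.001  0.012  0.01 ] F [-2.4  1.   5.1] fing 20.385759472846985 0.41837204769098596 q7 0.54 t 18.725
[(np.float32(3.4140947), np.float64(3.4102862800640694)), (np.float32(3.4106321), np.float64(3.411348260898635))]
```

```bash
P='from h import *
delta(S(0.3,-120.2,97));print([needle(env.camera("scene"))[:2] for i in range(2)])'
python3 -m pendant '[[[0,0,0,0,0,0.4,34],[0,0,0,0,0,0.4,34],[0,0,0,0,0,0.29,34],[0,0,0,0,0,0,34],[0,0,0,0,0,0,34]]]' >/dev/null; python3 -c "$P"
```

```text
pos [ 508.9 -114.9   97.3] stand [[   0.  -120.5]] z [-0.001 -0.    -1.   ] ang of tool y in stand(deg from +y, ccw) -53.89
units(30mm): [0.003 0.014 0.01 ] F [-3.2  0.8  5.5] fing 20.38918823003769 0.4159845537583801 q7 0.44 t 19.45
[(np.float32(3.5140903), np.float64(3.441168997520235)), (np.float32(3.4514232), np.float64(3.4429589606497464))]
```

Now at the peak. I'll release, lift clear, and check.

```bash
python3 -m pendant '[[[0,0,0,0,0,0,40],[0,0,0,0,0,0,46],[0,0,0,0,0,0,54],[0,0,0,0,0,0,62],[0,0,0,0,0,0,64],[0,0,0,0,0,0,64]]]' >/dev/null
python3 -m pendant '[[[0,0,-0.4,0,0,0,64],[0,0,-0.8,0,0,0,64],[0,0,-1,0,0,0,64],[0,0,-1,0,0,0,64],[0,0,-1,0,0,0,64],[0,0,-1,0,0,0,64],[0,0,0,0,0,0,64],[0,0,0,0,0,0,64]]]'
python3 - <<'E'
from h import *
c=env.camera("scene");print([needle(env.camera("scene"))[:2] for i in range(3)])
u=c["pixels"][100:250,90:350]
cv2.imwrite("pics/a4.png",cv2.resize(u[:,:,::-1],None,fx=3,fy=3,interpolation=2))
E
```

```text
clock: 21.3
position: [508.7, -114.5, 253.1]
tcp_rot: [0.543, 0.84, -0.0, -0.0]
force: [0.6, -0.2, -0.9]
grip_width: 0.747
finger_force: 0.0
[(np.float32(3.5389009), np.float64(3.439834317281784)), (np.float32(3.5385652), np.float64(3.4424952421989428)), (np.float32(3.5393105), np.float64(3.4424421683246607))]
```

View pics/a4.png

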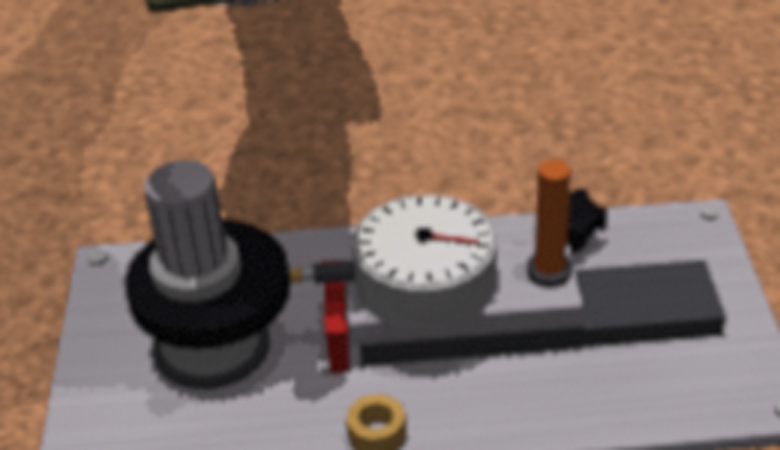

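The needle at crop (425,235)→(475,240) reads about 3.44, the cam's high side faces the plunger tip at (295,272), and the gauge is at its stop. The bush and clamp knob look unmoved and the arm is clear.

```bash
python3 -c "
from cell import env
print(env.sign_off())"
```

```text
the job is handed in; nothing more can be done
None
```

The job is handed in: the gauge is home against its red stop, the cam's high spot faces the plunger with the needle at about 3.44 rad (its highest), the arm is clear, and the bush and clamp knob look undisturbed; sign-off returned no verdict.

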